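# Hang the keyhole bracket on the bracket tree's empty arm

### The job

Turn the bracket tree until its empty arm points to the robot's side of the bench, then take the loose keyhole bracket that stands on the bench and hang it on that arm: pass the keyhole over the stud's head, lower the bracket until its slot bears on the neck behind the head, and only then let go. The arm slopes a little, so feel for the stud and be gentle with bracket and tree; keep the other brackets hanging and leave everything else where it is.

Things in the scene. Friction and masses are not known exactly. Their poses are not given: they have to be found in the camera images.
- tree: Bracket tree: grey round foot 170 mm across, 26 mm high, screwed onto the board, with an upright 20 mm steel mast; origin on the mast axis on top of the board. A hub turns on the mast, its black cap's top 230 mm above the bench, with four steel arms at right angles. Three arms carry a bracket each, one is empty.
- tree_hub (a joint): Turn of the hub on the upright mast in rad since the start (0 at the start), counter-clockwise seen from above. Stiff: about 0.22 N m of friction and some greasy drag, no coasting; turns endlessly either way and stays where it is left.
- hub (a point): Centre of the turning hub (44 mm across), on the mast axis, 192 mm above the bench. Its x axis points level out over the EMPTY arm, z up. Sizes of an arm, measured from the axis: clamp lug 22 mm wide to 33 mm, round bar 14 mm thick to 105 mm, shoulder 22 mm across with outer face at 110 mm, neck 7 mm thick from 110 to 119 mm, head 15 mm across from 119 to 124.5 mm, its outer rim bevelled.
- stud_nominal (a point): Turns with the hub: where the middle of the empty arm's neck (114.5 mm from the mast axis) would be if that arm were level. It is not: a pinch screw 24 mm from the axis holds it rigidly, sloping up or down by up to 0.08 rad, so the real stud stands anywhere from 8 mm above to 8 mm below this point; no reading tells where. The other arms are level. Axes as the hub's.
- tree_board: Black perforated board under the tree, 200 x 200 mm, 12 mm thick, square to the bench and fixed; origin at the centre of its underside, on the mast axis; its x axis points straight away from the robot's side of the bench, y to the left.
- bracket: The loose keyhole bracket, aluminium, 0.1 to 0.19 kg, standing on its foot. Upright plate 50 mm wide (y), 110 high (z), 6 thick (x); foot 6 thick, 50 wide, reaching 38 mm to -x. Origin at the underside, mid-width and mid-thickness of the upright. Keyhole along x: round hole 22 mm across, centre 56 mm above the underside; a slot 10 mm wide rises from it to a closed end at 82 mm.
- keyhole (a point): Point in the bracket's slot, mid-thickness, 78.5 mm above its underside (22.5 mm above the centre of the round hole): where the middle of the stud's neck lies once the bracket hangs. Axes as the bracket's.
- hung1: Bracket of the same kind hanging on the arm 90 degrees counter-clockwise from the empty one (seen from above); origin and axes as for the loose bracket, foot outwards, underside 113 mm above the bench; outermost edge about 153 mm from the mast axis.
- hung2: Bracket of the same kind hanging on the arm opposite the empty one (seen from above); origin and axes as for the loose bracket, foot outwards, underside 113 mm above the bench; outermost edge about 153 mm from the mast axis.
- hung3: Bracket of the same kind hanging on the arm 90 degrees clockwise from the empty one (seen from above); origin and axes as for the loose bracket, foot outwards, underside 113 mm above the bench; outermost edge about 153 mm from the mast axis.
- post: Steel optical post on a round pedestal, 45 mm across, 85 mm high, standing loose; origin under its centre. Leave alone.
- angle_plate: Small dark steel angle plate without a keyhole, 60 x 45 mm, 40 mm high, loose; origin under its centre. Leave alone.
- driver: Screwdriver with black handle, 170 mm long, lying on the bench; leave alone.
- lens_ring: Black lens ring, 51 mm across, 16 mm high, lying flat; leave alone.
- case: Black spectacle case, 77 x 162 mm, 41 mm high; leave alone.
- mouse: Black computer mouse, 100 x 58 mm, 34 mm high; leave alone.
Not all that is in view belongs to the job. What is shaped like the bracket but orange is not meant. What is shaped like the hung2 but turquoise is not meant.

How it is judged:
By the outcome, as a careful person would: the job done as asked, in the order asked, and still so for the second after the job is handed in, with the robot touching nothing.
It also fails if it takes over 70 s, if anything falls off the work surface, if the arm or the gripper's body presses on something with over 40 N, if the wrist force passes 120 N, or if a joint passes its speed limit or range.

### The arm

A 6-joint arm with a two-finger parallel gripper is mounted at the origin on the work surface. World frame = base frame: x ahead of the robot, y to its left, z up, the work surface at z = 0. Lengths are in m, angles in rad, forces in N, time in s.
With the tool pointing down it reaches from about 0.325 to 0.85 m from the base axis. Payload 4.4 kg.
Tool frame: the origin (TCP) lies midway between the tips of the shut fingers; the grasp point (between the pads) lies 19 mm behind it; z points along the fingers, y is the direction in which the jaws open and shut (so a half turn about z gives the same grasp; the last joint's range is limited). The gripper opens to 94 mm and grips with 3 to 60 N. Pads are 16 mm wide; open, the fingers measure 119 mm over their backs; the gripper's body (75 mm by 177 mm) begins 78 mm behind the grasp point.
Start: joints at [-1.292, 0.207, 1.542, -0, 1.393, -0.15], TCP at [0.24, -0.523, 0.205] pointing down, gripper open.
Joint ranges: [-2.73, 2.73], [-0.86, 2.22], [0.23, 2.46], [-1.11, 4.25], [0.08, 2.63], [-2.82, 2.82]. Speed limits (rad/s): [2.79, 2.79, 3.14, 3.14, 3.14, 3.14].

### API

Orientations are given as [roll, pitch, yaw] about the fixed x, y, z axes, in that order (R = Rz(yaw) Ry(pitch) Rx(roll)).
In Python, from workcell import get_obs, optics, workorder gives the robot as it stands. The module is installed in compiled form; this text tells all that it offers.
- The arm moves only by the tool step_arm, never from a script. Its argument "series" is a list of rows, each a list of 2 entries, a list of its own where there are three numbers: the shift along the tool's x, y, z in m, then the turn about the tool's z in degrees. A call has exactly 5 rows; each row is the pose to reach, as a shift and turn from the pose commanded when the call began, along the tool's axes at that moment; what a row does not reach only later rows make up. A row lasts 1/8 s, in which the tool goes at most 62.5 mm and 10.7 degrees, less where a joint would pass 70% of its speed; a pose out of reach is approached as far as the arm can. A call with a gripper value outside its range is refused whole. "fingers" is the finger opening in m, from 0 to 0.094, set as the call begins (left out, the last holds). The fingers move at their own pace and stop on an object; "newtons" is the grip in N (left out, the last holds). Time passes only in rows, so rows that repeat a pose let the fingers close, or fill a call up. It gives the time, the measured TCP pose, the force and the opening at its end, in the units of the state.
- get_obs(): the state, without advancing time (a new reading comes with each control period).
- optics.read_camera(name): name is "scene" or "side" or "wrist"; returns (picture, depth): 400x640x3 uint8, red, green, blue; 400x640 float32, m along the optical axis (not along the pixel's ray), 0 where there is no reading.
- optics.calibration(name): a dict with "fx", "fy", "cx", "cy" (pixels), "view" (4x4, takes a point from world to camera coordinates). Camera axes: x right, y up, looking along -z (the intrinsics and any distortion apply to the point x, -y, -z); pixel columns grow to the right and rows downward; lengths in m; the calibration is good to about 2 mm. A picture is of the moment at which its call begins: read the wrist's pose just before it. calibration takes no time and is no camera call; for the wrist camera it gives the pose at the moment of the call.
- workorder.sign_off(): hands the job in, once; it reports no verdict.
The state is a dict: "t": time; "q": joint angles; "dq": joint speeds; "tau": joint torques, N m; "eef_pos": TCP position; "eef_rot": TCP orientation; "force": force on the tool from outside, world axes, zero at the start; "moment": the same for the moment, N m; "grip_width": finger opening in m.
Only numpy, scipy, OpenCV 4.12 (cv2) and the standard library are available. Lean on these libraries where they do the work, as an engineer would, in place of code of your own. Each camera call takes 0.05 s, during which the arm holds its last target.

## Working session

There is one attempt and no reset: what is moved stays moved. The work goes in short steps, Python scripts to look and compute and a tool call to move; the robot and the scene stay as the last step left them, time stands still between calls to the robot, and variables do not carry over. Pictures are saved under pics/ and viewed, and the job is handed in when it is done.

Besides the shell and the picture viewer there is one more tool, called after "Request:" by a JSON object that holds its "name" and its "arguments", one argument or row to a line. step_arm: Moves the arm, as the interface text tells. Its arguments: {"type":"object","properties":{"series":{"type":"array","items":{"type":"array"}},"fingers":{"type":"number"},"newtons":{"type":"number"}},"required":["series"]}

```bash
mkdir -p pics
cat > h.py <<'E'
import numpy as np, cv2
from workcell import get_obs, optics, workorder
def cap(name,fn=None):
    o=get_obs(); c=optics.calibration(name); p,d=optics.read_camera(name)
    np.savez('last_%s.npz'%name,p=p,d=d,view=c['view'],K=[c['fx'],c['fy'],c['cx'],c['cy']],pos=o['eef_pos'],rot=o['eef_rot'])
    if fn: cv2.imwrite('pics/'+fn,p[:,:,::-1])
    return p,d,c
def load(name):
    z=np.load('last_%s.npz'%name); fx,fy,cx,cy=z['K']
    return z['p'],z['d'],dict(fx=fx,fy=fy,cx=cx,cy=cy,view=z['view'])
def cloud(d,c):
    v,u=np.mgrid[:d.shape[0],:d.shape[1]]
    X=np.stack([(u-c['cx'])/c['fx']*d,-(v-c['cy'])/c['fy']*d,-d,np.ones_like(d)],-1)
    return (X@np.linalg.inv(np.array(c['view'])).T)[...,:3]
def ray(u,v,c):
    V=np.linalg.inv(np.array(c['view'])); r=V[:3,:3]@np.array([(u-c['cx'])/c['fx'],-(v-c['cy'])/c['fy'],-1]); return V[:3,3],r
def onz(u,v,c,z):
    o,r=ray(u,v,c); return o+r*(z-o[2])/r[2]
def tri(a,b):
    (o1,r1),(o2,r2)=a,b
    A=np.stack([r1,-r2],1); s=np.linalg.lstsq(A,o2-o1,rcond=None)[0]
    p,q=o1+s[0]*r1,o2+s[1]*r2; return (p+q)/2,np.linalg.norm(p-q)
def proj(P,c):
    X=np.array(c['view'])@np.append(P,1); return c['cx']+c['fx']*X[0]/-X[2], c['cy']+c['fy']*(-X[1])/-X[2]
E
python3 - <<'E'
from h import *
o=get_obs(); print({k:np.round(v,4) for k,v in o.items()})
for n in('scene','side','wrist'):
    p,d,c=cap(n,n+'0.png'); print(n,c.keys(),np.linalg.inv(c['view']).round(3).tolist(),c['fx'],c['cx'],c['cy'],(d>0).mean())
E
```

```text
{'t': np.float64(0.0), 'q': array([-1.2915,  0.2074,  1.5429, -0.    ,  1.3935, -0.1505]), 'dq': array([ 0.0004,  0.0001, -0.0007,  0.0017,  0.0009, -0.0001]), 'tau': array([ 1.00000e-03, -3.70879e+01, -2.81418e+01,  6.98000e-02,
        3.63000e-02, -2.00000e-04]), 'eef_pos': array([ 0.2393, -0.5219,  0.2043]), 'eef_rot': array([-3.1394e+00, -3.0000e-04,  4.2980e-01]), 'force': array([-0.7808,  0.2521,  0.2693]), 'moment': array([-0.0001, -0.0056,  0.0264]), 'grip_width': np.float64(0.0939)}
scene dict_keys(['fx', 'fy', 'cx', 'cy', 'view']) [[0.799, -0.427, 0.424, 1.041], [0.602, 0.578, -0.551, -0.605], [-0.01, 0.696, 0.718, 0.993], [0.0, 0.0, 0.0, 1.0]] 430.0155272914182 318.67461163430056 196.055404932362 0.99596484375
side dict_keys(['fx', 'fy', 'cx', 'cy', 'view']) [[-0.957, 0.157, -0.244, 0.244], [-0.289, -0.469, 0.835, 1.048], [0.017, 0.869, 0.494, 0.714], [0.0, 0.0, 0.0, 1.0]] 437.12363749769344 315.373776226889 192.19551879027907 0.9958046875
wrist dict_keys(['fx', 'fy', 'cx', 'cy', 'view']) [[0.417, 0.885, 0.208, 0.3], [-0.909, 0.406, 0.095, -0.494], [-0.001, -0.229, 0.973, 0.383], [0.0, 0.0, 0.0, 1.0]] 302.27149240776794 313.82151799696385 200.08733799745593 0.98483203125
```

View pics/scene0.png

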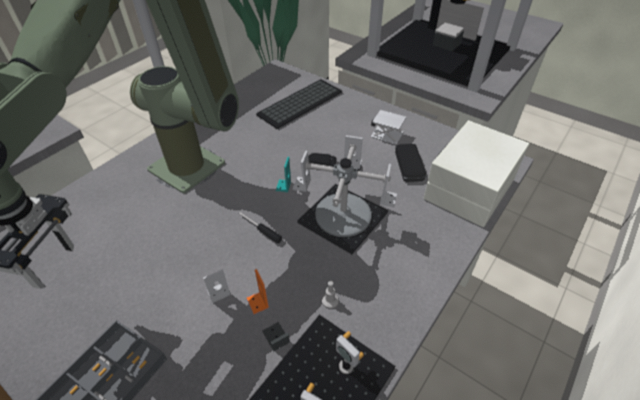

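View pics/side0.png

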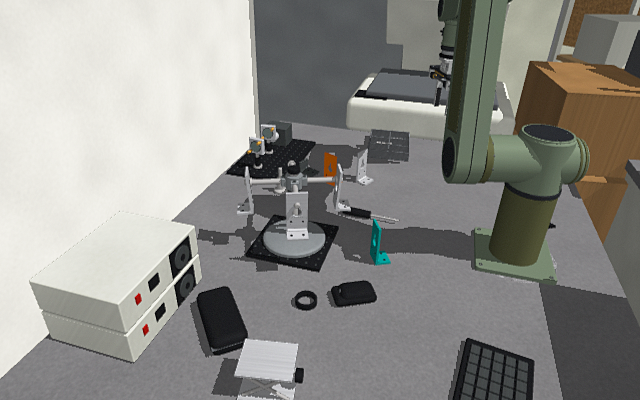

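View pics/wrist0.png

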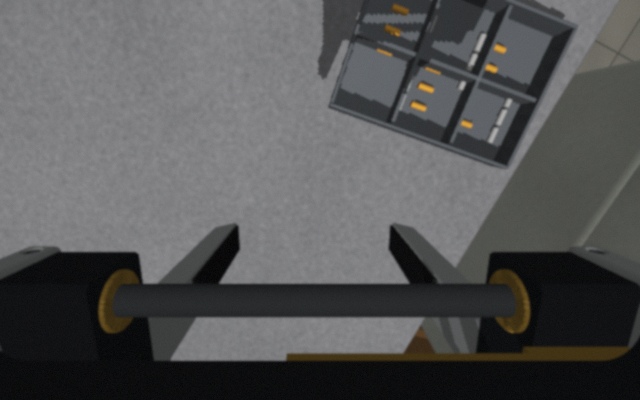

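The scene view shows the tree at (345,190) and a silver bracket standing at (216,287). An orange lookalike is at (258,293) and a turquoise one at (286,175). The side view shows the silver one at (362,165), orange at (330,168) and turquoise at (378,243). Next I'll take close crops and depth points.

Run:
```python
from h import *
p,d,c=load('scene'); a=cv2.resize(p[130:260,250:430],None,fx=4,fy=4,interpolation=cv2.INTER_CUBIC)
cv2.imwrite('pics/c1.png',a[:,:,::-1])
b=cv2.resize(p[255:330,180:290],None,fx=6,fy=6,interpolation=cv2.INTER_CUBIC); cv2.imwrite('pics/c2.png',b[:,:,::-1])
P=cloud(d,c)
print('scene bench z',np.median(P[240:260,150:200,2]))
p2,d2,c2=load('side'); a=cv2.resize(p2[140:280,220:400],None,fx=4,fy=4,interpolation=cv2.INTER_CUBIC); cv2.imwrite('pics/c3.png',a[:,:,::-1])
Q=cloud(d2,c2)
print('side bench',np.median(Q[300:330,450:470,2]))
# height maps merged top view
for nm,PP in(('s',P),('d',Q)):
    m=(PP[...,2]>0.02)&(PP[...,2]<0.26)&(PP[...,0]>0.2)&(PP[...,0]<1.0)&(abs(PP[...,1])<0.45)
    im=np.zeros((600,800),np.uint8)
    x=PP[m]; o=np.argsort(x[:,2]); x=x[o]
    r=((1.0-x[:,0])/0.8*600*0.99).astype(int); cc=((0.45-x[:,1])/0.9*799).astype(int)
    im[r,cc]=(x[:,2]*900).clip(0,255); cv2.imwrite('pics/top_%s.png'%nm,cv2.applyColorMap(im,cv2.COLORMAP_JET))
# bracket loose
for nm,PP,(u0,u1,v0,v1) in(('s',P,(203,232,265,310)),('d',Q,(352,376,145,188))):
    x=PP[v0:v1,u0:u1].reshape(-1,3); x=x[(x[:,2]>0.015)&(x[:,2]<.13)]
    print(nm,len(x),x.min(0),x.max(0),np.median(x,0))
```

```text
scene bench z -0.0006039665230168079
side bench -0.0005405990076776668
s 456 [ 0.45794292 -0.31710336  0.01577153] [ 0.48450339 -0.27051512  0.1116671 ] [ 0.47222887 -0.29398051  0.06995961]
d 301 [ 0.45685137 -0.5594694   0.01522667] [ 0.49354774 -0.26200006  0.11240718] [ 0.47302693 -0.29327639  0.05219273]
```

View pics/c1.png

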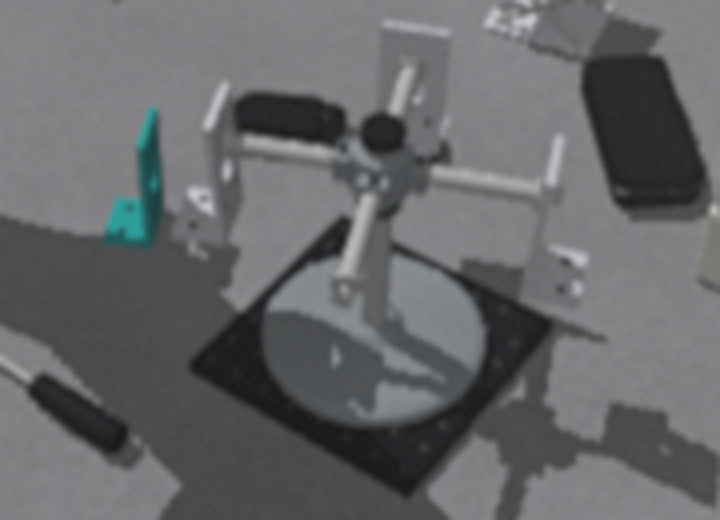

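View pics/c2.png

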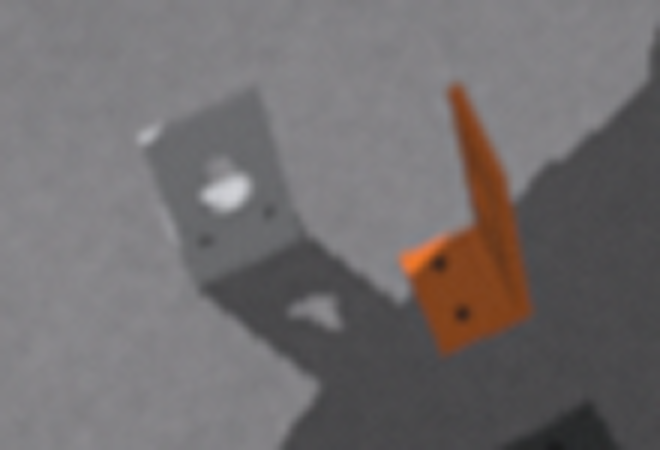

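View pics/c3.png

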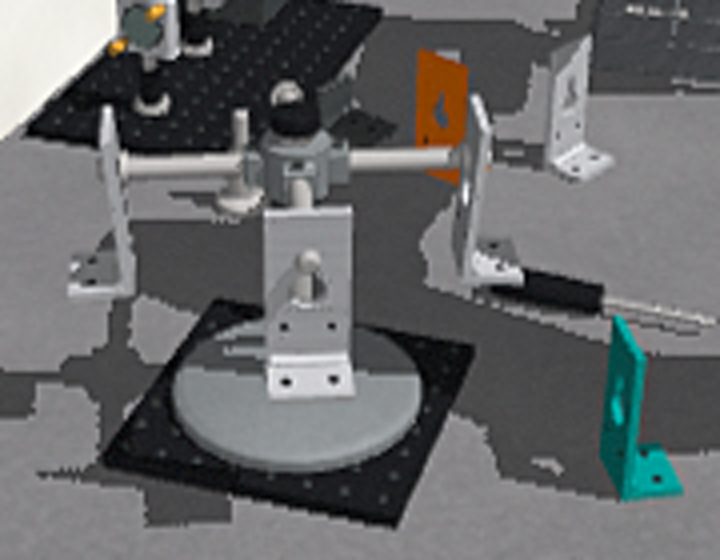

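View pics/top_s.png

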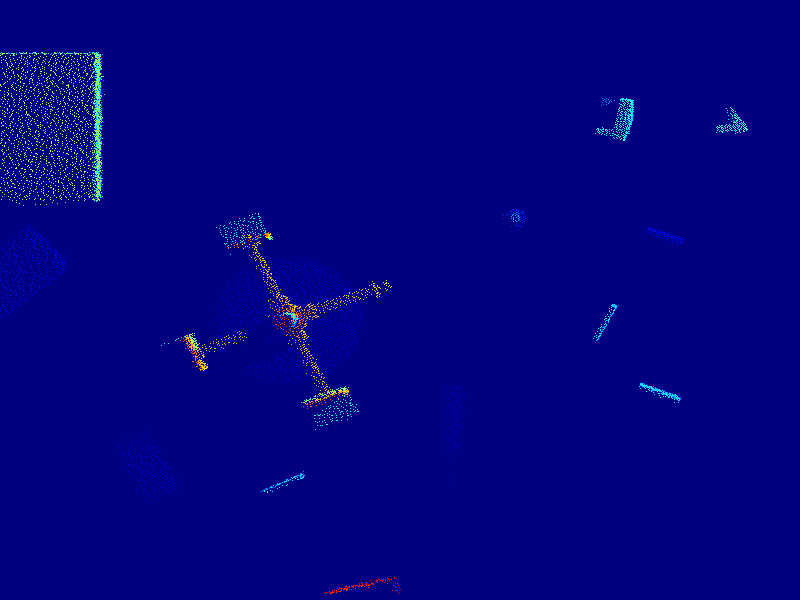

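View pics/top_d.png

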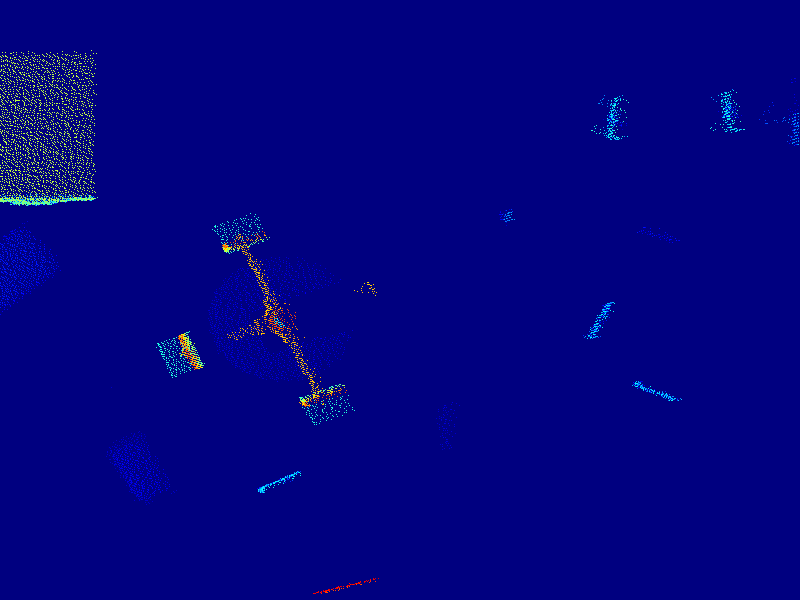

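The crop at c2 (205,190), scene pixel (216,287), shows the plain aluminium bracket with a keyhole. The orange one beside it and the turquoise one at scene (286,175) are decoys. The empty arm ends at c1 (343,285), scene pixel (336,201). Now the board corners and the bracket plate.

Run:
```python
from h import *
p,d,c=load('scene'); p2,d2,c2=load('side')
S=[(297.5,221.2),(352,254.2),(388.2,210.5),(336.2,183.8)]
D=[(318.7,271.2),(246.2,256.2),(273.7,214.5),(338.2,226.2)]
for nm,C,cc in(('s',S,c),('d',D,c2)):
    X=np.array([onz(u,v,cc,.012) for u,v in C]); print(nm,X.round(4).tolist(),X.mean(0))
    for i in range(4):
        e=X[(i+1)%4]-X[i]; print(np.hypot(*e[:2]).round(3),np.degrees(np.arctan2(e[1],e[0])).round(1))
# bracket plates: fit
for nm,PP,b in(('s',cloud(d,c),(203,232,265,310)),('d',cloud(d2,c2),(352,376,145,188))):
    x=PP[b[2]:b[3],b[0]:b[1]].reshape(-1,3); x=x[(x[:,2]>0.02)&(x[:,2]<.13)&(abs(x[:,1]+.294)<.04)]
    r=cv2.minAreaRect((x[:,:2]*1000).astype(np.float32)); print(nm,r,x[:,2].max())
    l=cv2.fitLine((x[:,:2]).astype(np.float32),cv2.DIST_HUBER,0,.001,.001).ravel(); print(l,np.degrees(np.arctan2(l[1],l[0])))
# foot disc, cap
for nm,PP in(('s',cloud(d,c)),('d',cloud(d2,c2))):
    m=(abs(PP[...,0]-.569)<.2)&(abs(PP[...,1]-.13)<.2)
    x=PP[m&(PP[...,2]>.022)&(PP[...,2]<.03)][:,:2]; print(nm,'foot',cv2.minEnclosingCircle(x.astype(np.float32)))
    x=PP[m&(PP[...,2]>.222)&(PP[...,2]<.24)]; x=x[np.hypot(x[:,0]-.57,x[:,1]-.13)<.04];print('cap',len(x),x.mean(0),x.max(0),x.min(0))
```

```text
s [[0.4729, 0.026, 0.012], [0.6727, 0.0221, 0.012], [0.6697, 0.2255, 0.012], [0.4733, 0.2265, 0.012]] [0.57216301 0.12503207 0.012     ]
0.2 -1.1
0.203 90.9
0.196 179.7
0.2 -90.1
d [[0.4688, 0.2376, 0.012], [0.6631, 0.2383, 0.012], [0.6694, 0.0306, 0.012], [0.4717, 0.0307, 0.012]] [0.56827068 0.13433163 0.012     ]
0.194 0.2
0.208 -88.3
0.198 180.0
0.207 90.8
s ((470.8204040527344, -293.0957946777344), (49.845367431640625, 10.615842819213867), 67.7587661743164) 0.11166709626951832
[ 0.4127011   0.9108665   0.4734288  -0.29196835] 65.62537
d ((472.0347595214844, -289.7494812011719), (58.883399963378906, 10.38900375366211), 62.28330993652344) 0.11240717611443118
[ 0.42065504  0.90722066  0.47293413 -0.28664553] 65.12405
s foot ((0.4509279429912567, 0.12844347953796387), 0.20243534445762634)
cap 94 [0.5702062  0.12378727 0.22801087] [0.58463379 0.14179847 0.23341569] [0.55257823 0.10937336 0.22205899]
d foot ((0.45028847455978394, 0.13541851937770844), 0.2033420205116272)
cap 85 [0.56864469 0.13435076 0.22881693] [0.58440297 0.14668801 0.23257411] [0.55546027 0.11712054 0.2222538 ]
```

```bash
cat >> h.py <<'E'
def rel(x,y,z,yaw_deg,show=True):
    o=get_obs(); p=o['eef_pos']; ps=o['eef_rot'][2]
    D=np.array([x,y,z])-p
    t=[D[0]*np.cos(ps)+D[1]*np.sin(ps), D[0]*np.sin(ps)-D[1]*np.cos(ps), -D[2]]
    dy=(yaw_deg-np.degrees(ps)+180)%360-180
    print('shift',np.round(t,4),'turn',round(-dy,2),'| now',np.round(p,4),round(np.degrees(ps),2),'t',round(float(o['t']),2),'F',np.round(o['force'],1),'w',round(float(o['grip_width']),4))
E
python3 -c "
from h import *
rel(.472,-.291,.36,-24.5)"
```

```text
shift [ 0.3077 -0.1132 -0.1554] turn 49.12 | now [ 0.2394 -0.5221  0.2046] 24.62 t 0.15 F [ 0.4  0.  -0.1] w 0.0938
```

Request:
{"name": "step_arm", "arguments": {
  "series": [
    [[0.05,-0.018,-0.035],9],
    [[0.1,-0.037,-0.07],18],
    [[0.15,-0.055,-0.11],27],
    [[0.2,-0.074,-0.14],36],
    [[0.25,-0.092,-0.155],45]
  ]
}}

```text
t: 0.78
eef_pos: [0.4298, -0.3341, 0.3625]
eef_rot: [3.14, -0.003, -0.361]
force: [0.3, -1.0, 0.2]
grip_width: 0.0938
```

Request:
{"name": "step_arm", "arguments": {
  "series": [
    [[0.02,0.04,0],4],
    [[0.025,0.045,0],4],
    [[0.025,0.045,0],4],
    [[0.025,0.045,0],4],
    [[0.025,0.045,0],4]
  ]
}}

```text
t: 1.4
eef_pos: [0.4358, -0.3856, 0.3606]
eef_rot: [-3.141, 0.0, -0.426]
force: [-0.5, 0.3, 0.3]
grip_width: 0.094
```

```bash
python3 -c "
from h import *
cap('wrist','w1.png')
rel(.472,-.291,.36,-24.5)"
```

```text
shift [-0.0062 -0.1011  0.0006] turn 0.1 | now [ 0.4359 -0.3856  0.3606] -24.4 t 1.45 F [-0.2  0.3 -0.4] w 0.0941
```

View pics/w1.png

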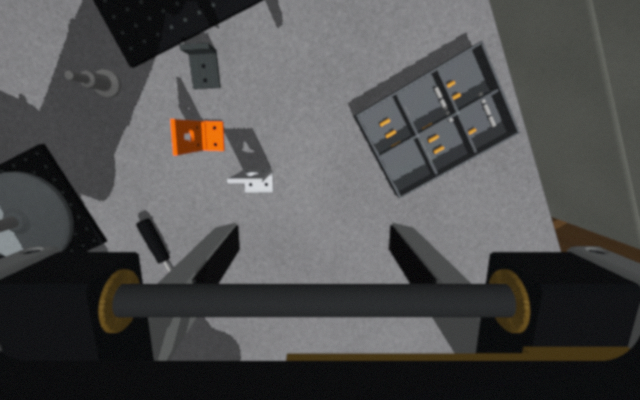

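```bash
python3 -c "
from h import *
rel(.42,-.262,.30,-24.5)"
```

```text
shift [-0.0655 -0.106   0.0606] turn 0.1 | now [ 0.4359 -0.3856  0.3606] -24.4 t 1.45 F [-0.2  0.3 -0.4] w 0.0941
```

Request:
{"name": "step_arm", "arguments": {
  "series": [
    [[-0.02,-0.035,0.02],0],
    [[-0.04,-0.07,0.04],0],
    [[-0.065,-0.106,0.06],0],
    [[-0.065,-0.106,0.06],0],
    [[-0.065,-0.106,0.06],0]
  ]
}}

```text
t: 2.08
eef_pos: [0.4212, -0.2631, 0.3015]
eef_rot: [3.141, -0.002, -0.425]
force: [-0.7, 0.0, -0.8]
grip_width: 0.0938
```

```bash
cp last_wrist.npz w1.npz; python3 -c "
from h import *
p,d,c=cap('wrist','w2.png')
P=cloud(d,c); 
m=(abs(P[...,0]-.472)<.06)&(abs(P[...,1]+.292)<.06)&(P[...,2]>.1)&(P[...,2]<.125)
v,u=np.nonzero(m); print(len(u),u.min(),u.max(),v.min(),v.max())
x=P[m]; r=cv2.minAreaRect((x[:,:2]*1000).astype(np.float32)); print(r,np.median(x[:,2]))
a=cv2.resize(p[max(0,v.min()-60):v.max()+70,u.min()-40:u.max()+40],None,fx=3,fy=3,interpolation=cv2.INTER_CUBIC); cv2.imwrite('pics/w2c.png',a[:,:,::-1]); print(u.min()-40,max(0,v.min()-60),a.shape)
rel(.42,-.262,.30,-24.5)"
```

```text
214 297 338 134 139
((472.3753967285156, -290.83209228515625), (49.52526092529297, 5.834017753601074), 65.9221420288086) 0.10944130009923186
257 74 (405, 363, 3)
shift [-0.002  -0.001   0.0018] turn 0.09 | now [ 0.4215 -0.2637  0.3018] -24.41 t 2.12 F [-0.1  0.2 -0.6] w 0.0938
```

View pics/w2.png

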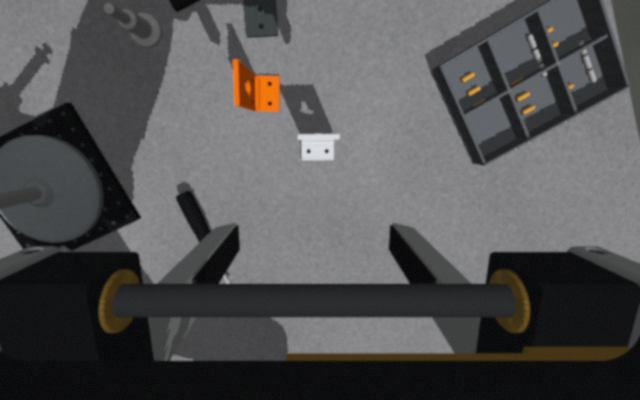

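View pics/w2c.png

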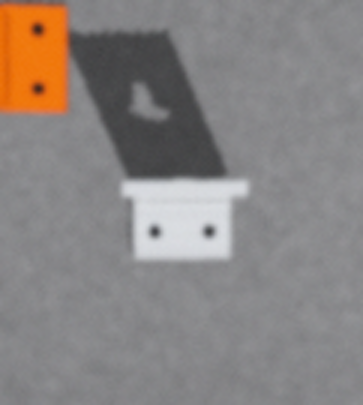

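w2 shows the bracket top edge at pixel (318,136). Wrist depth puts it at (0.472,-0.291), top at 0.109 m, yaw -24.1°. Now the tree.

```bash
python3 -c "
from h import *
rel(.645,-.05,.38,112)"
```

```text
shift [ 0.1152 -0.287  -0.0782] turn -136.41 | now [ 0.4215 -0.2637  0.3018] -24.41 t 2.12 F [-0.1  0.2 -0.6] w 0.0938
```

Request:
{"name": "step_arm", "arguments": {
  "series": [
    [[0.023,-0.057,-0.02],-10],
    [[0.046,-0.114,-0.04],-20],
    [[0.069,-0.171,-0.06],-31],
    [[0.092,-0.228,-0.078],-41],
    [[0.115,-0.287,-0.078],-52]
  ]
}}

```text
t: 2.75
eef_pos: [0.6412, -0.0548, 0.3816]
eef_rot: [3.137, -0.005, 0.482]
force: [-0.1, -0.9, 0.7]
grip_width: 0.0939
```

Request:
{"name": "step_arm", "arguments": {
  "series": [
    [[0,0,0],-10],
    [[0,0,0],-20],
    [[0,0,0],-31],
    [[0,0,0],-41],
    [[0,0,0],-52]
  ]
}}

```text
t: 3.38
eef_pos: [0.6393, -0.0559, 0.3791]
eef_rot: [3.139, 0.0, 1.385]
force: [-0.1, -0.2, -0.6]
grip_width: 0.0937
```

Request:
{"name": "step_arm", "arguments": {
  "series": [
    [[0,0,0],-10],
    [[0,0,0],-20],
    [[0,0,0],-32],
    [[0,0,0],-32],
    [[0,0,0],-32]
  ]
}}

```text
t: 4.0
eef_pos: [0.6386, -0.0552, 0.3785]
eef_rot: [3.141, 0.001, 1.936]
force: [-0.2, -0.4, -0.1]
grip_width: 0.0941
```

```bash
python3 -c "
from h import *
p,d,c=cap('wrist','w3.png')
P=cloud(d,c)
R=np.hypot(P[...,0]-.57,P[...,1]-.13)
m=(R<.04)&(P[...,2]>.222)&(P[...,2]<.24); x=P[m]; print('cap',len(x),cv2.minEnclosingCircle((x[:,:2]*1000).astype(np.float32)),np.median(x[:,2]))
az=np.degrees(np.arctan2(P[...,1]-.13,P[...,0]-.57))
m=(R>.035)&(R<.13)&(P[...,2]>.17)&(P[...,2]<.215)&(abs(az+68)<15)
for r in np.arange(.035,.13,.005):
    k=m&(R>=r)&(R<r+.005)
    if k.sum()>3: x=P[k]; t=x[x[:,2]>x[:,2].max()-.004]; print(round(r,3),k.sum(),x.mean(0).round(4),'ztop',np.percentile(x[:,2],95).round(4),'az',np.median(az[k]).round(2))
rel(.645,-.05,.38,112)"
```

```text
cap 263 ((572.5692138671875, 121.79946899414062), 14.24839973449707) 0.2285493713176157
0.035 113 [0.5833 0.0962 0.1964] ztop 0.2021 az -68.91
0.04 68 [0.5853 0.0905 0.1955] ztop 0.1978 az -68.92
0.045 60 [0.5875 0.0859 0.1953] ztop 0.1975 az -68.93
0.05 56 [0.5892 0.0813 0.1951] ztop 0.1971 az -68.34
0.055 62 [0.5912 0.0768 0.1946] ztop 0.1966 az -68.4
0.06 55 [0.5928 0.072  0.1943] ztop 0.1966 az -68.94
0.065 62 [0.5953 0.0677 0.1933] ztop 0.1957 az -67.99
0.07 65 [0.5968 0.0629 0.1928] ztop 0.1952 az -68.08
0.075 61 [0.5993 0.0582 0.1929] ztop 0.1948 az -68.09
0.08 54 [0.6011 0.0535 0.1925] ztop 0.1947 az -68.16
0.085 54 [0.6031 0.0492 0.1922] ztop 0.1943 az -67.48
0.09 60 [0.6048 0.0443 0.1919] ztop 0.194 az -67.9
0.095 50 [0.6064 0.0396 0.1914] ztop 0.1938 az -68.28
0.1 58 [0.6085 0.0352 0.1911] ztop 0.1934 az -67.69
0.105 61 [0.6107 0.0304 0.1922] ztop 0.196 az -67.76
0.11 64 [0.6118 0.0265 0.1922] ztop 0.196 az -67.79
0.115 24 [0.6147 0.0215 0.1867] ztop 0.1879 az -67.79
0.12 53 [0.6165 0.0165 0.1885] ztop 0.1914 az -67.83
0.125 9 [0.6174 0.0135 0.188 ] ztop 0.1896 az -67.89
shift [ 0.0023  0.008  -0.0016] turn -1.04 | now [ 0.6384 -0.055   0.3784] 110.96 t 4.05 F [ 0.8  0.  -0.8] w 0.094
```

View pics/w3.png

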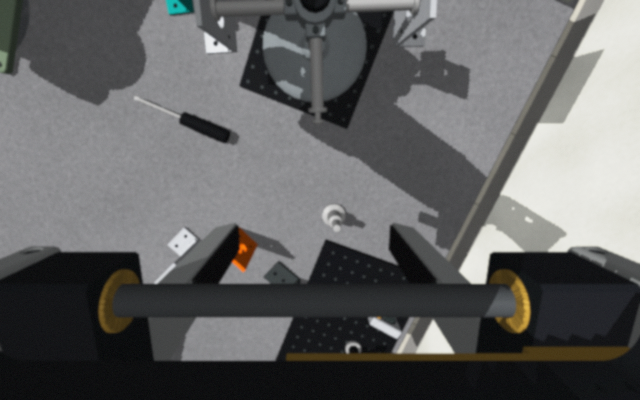

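w3 shows the empty arm's stud at (317,118), with the hub cut off at the top edge. The arm slopes down by about 0.07 rad, so the neck is near z=0.185. I'll back off to see the whole tree.

Request:
{"name": "step_arm", "arguments": {
  "series": [
    [[-0.03,0,-0.02],0],
    [[-0.06,0,-0.04],0],
    [[-0.09,0,-0.06],0],
    [[-0.09,0,-0.06],0],
    [[-0.09,0,-0.06],0]
  ]
}}

```text
t: 4.68
eef_pos: [0.6701, -0.1378, 0.4374]
eef_rot: [-3.141, -0.001, 1.939]
force: [0.6, -0.3, -0.2]
grip_width: 0.094
```

```bash
cat > tree.py <<'E'
from h import *
def tree(P,c0,az0):
    R=np.hypot(P[...,0]-c0[0],P[...,1]-c0[1])
    m=(R<.035)&(P[...,2]>.224)&(P[...,2]<.24); x=P[m]
    v,u=np.nonzero(m); print('cap',len(x),cv2.minEnclosingCircle((x[:,:2]*1000).astype(np.float32)),x.mean(0),np.median(x[:,2]),'rows',v.min(),v.max())
    az=np.degrees(np.arctan2(P[...,1]-c0[1],P[...,0]-c0[0]))
    dz=(az-az0+180)%360-180
    m=(R>.04)&(R<.105)&(P[...,2]>.175)&(P[...,2]<.205)&(abs(dz)<16)
    x=P[m]; l=cv2.fitLine(x[:,:2].astype(np.float32),cv2.DIST_HUBER,0,.001,.001).ravel(); a=np.degrees(np.arctan2(l[1],l[0]))
    print('arm line az',a,'pt',l[2:]); n=np.array([-l[1],l[0]]); print('centre dist from line',(np.array(c0)-l[2:])@n)
    k=(R>.1)&(R<.14)&(P[...,2]>.17)&(P[...,2]<.205)&(abs(dz)<16)
    e=np.array([np.cos(np.radians(az0)),np.sin(np.radians(az0))]); s=(P[k][:,:2]-c0)@e; print('end r',np.sort(s)[-6:].round(4))
    for r in np.arange(.04,.13,.01):
        k=m&(R>=r)&(R<r+.01)
        if k.sum()>3: print(round(r+.005,3),np.percentile(P[k][:,2],95).round(4),end='; ')
    print()
    # foot disc top
    m=(abs(P[...,2]-.026)<.004)&(R<.15); x=P[m]; print('foot',cv2.minEnclosingCircle((x[:,:2]*1000).astype(np.float32)))
    m=(abs(P[...,2]-.012)<.004)&(R<.16); x=P[m]; print('board',cv2.minAreaRect((x[:,:2]*1000).astype(np.float32)))
E
python3 -c "
from tree import *
p,d,c=cap('wrist','w4.png'); tree(cloud(d,c),(.571,.126),-67.5)
rel(.645,-.05,.38,112)"
```

```text
tree.py:5: RuntimeWarning: Mean of empty slice.
  v,u=np.nonzero(m); print('cap',len(x),cv2.minEnclosingCircle((x[:,:2]*1000).astype(np.float32)),x.mean(0),np.median(x[:,2]),'rows',v.min(),v.max())
  ret = um.true_divide(
  return _methods._mean(a, axis=axis, dtype=dtype,
  ret = ret.dtype.type(ret / rcount)
Traceback (most recent call last):
  File "tree.py", line 5, in tree
    v,u=np.nonzero(m); print('cap',len(x),cv2.minEnclosingCircle((x[:,:2]*1000).astype(np.float32)),x.mean(0),np.median(x[:,2]),'rows',v.min(),v.max())
                                                                                                                                       ~~~~~^^
ValueError: zero-size array to reduction operation minimum which has no identity
```

View pics/w4.png

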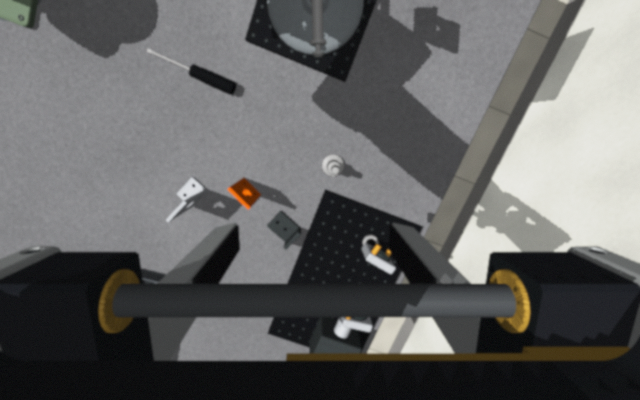

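w4: backing off pushed the tree up out of frame (foot at (315,20)), so I'll go forward instead.

Request:
{"name": "step_arm", "arguments": {
  "series": [
    [[0.05,0.006,0],0],
    [[0.1,0.006,0],0],
    [[0.15,0.006,0],0],
    [[0.15,0.006,0],0],
    [[0.15,0.006,0],0]
  ]
}}

```text
t: 5.35
eef_pos: [0.6215, 0.0044, 0.4379]
eef_rot: [-3.141, 0.0, 1.94]
force: [0.0, 0.3, -0.6]
grip_width: 0.0941
```

```bash
python3 -c "
from tree import *
p,d,c=cap('wrist','w5.png'); tree(cloud(d,c),(.571,.126),-67.5)
rel(.645,-.05,.38,112)"
```

```text
cap 578 ((570.1265258789062, 127.29251861572266), 15.728306770324707) [0.57018651 0.12702359 0.22913693] 0.22921562990101044 rows 58 85
arm line az -67.2964 pt [0.5988252  0.05858066]
centre dist from line 0.00035228392969211924
end r [0.1212 0.1224 0.1224 0.1226 0.1227 0.1228]
0.045 0.1975; 0.055 0.1967; 0.065 0.1961; 0.075 0.1954; 0.085 0.1945; 0.095 0.1937; 0.105 0.1964; 
foot ((570.2206420898438, 126.56842803955078), 84.052978515625)
board ((569.8298950195312, 127.0045394897461), (200.4893035888672, 200.26934814453125), 89.97406768798828)
shift [-0.0584  0.0024  0.0576] turn -0.89 | now [0.6218 0.0036 0.4376] 111.11 t 5.4 F [ 0.2 -0.3 -0.1] w 0.0942
```

View pics/w5.png

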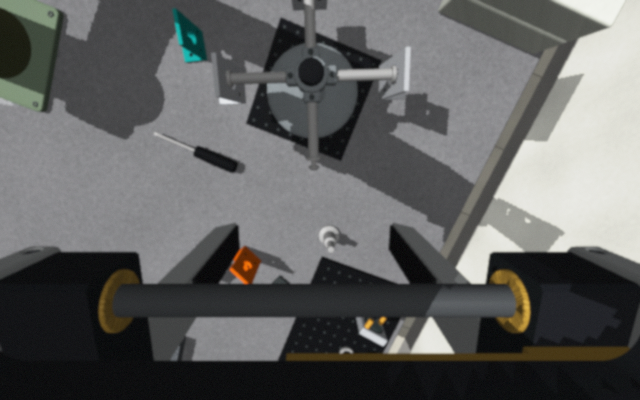

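w5 has the whole tree in frame, with the cap at (312,70) and the stud at (314,163). Mast is at (0.570,0.127), board yaw is 0.0° and the empty arm is at -67.3°, so it has to turn 112.7° clockwise. I'll grip the bar lightly at r=80 mm and sweep it round.

```bash
python3 -c "
from tree import *
rel(.6009,.0532,.169,112.7)"
```

```text
shift [ 0.0538 -0.0016  0.2686] turn -1.59 | now [0.6218 0.0036 0.4376] 111.11 t 5.4 F [ 0.2 -0.3 -0.1] w 0.0942
```

Request:
{"name": "step_arm", "arguments": {
  "series": [
    [[0.054,-0.002,0.03],-1.6],
    [[0.054,-0.002,0.08],-1.6],
    [[0.054,-0.002,0.13],-1.6],
    [[0.054,-0.002,0.18],-1.6],
    [[0.054,-0.002,0.2],-1.6]
  ],
  "fingers": 0.06
}}

```text
t: 6.02
eef_pos: [0.5984, 0.0521, 0.233]
eef_rot: [-3.134, -0.003, 1.965]
force: [0.2, -0.4, -0.1]
grip_width: 0.0602
```

```bash
python3 -c "
from tree import *
rel(.6009,.0532,.169,112.7)"
```

```text
shift [0.0001 0.0027 0.064 ] turn -0.11 | now [0.5984 0.0521 0.233 ] 112.59 t 6.03 F [ 0.2 -0.4 -0.1] w 0.0602
```

Request:
{"name": "step_arm", "arguments": {
  "series": [
    [[0,0.001,0.02],0],
    [[0,0.001,0.04],0],
    [[0,0.001,0.06],0],
    [[0,0.001,0.068],0],
    [[0,0.001,0.068],0]
  ]
}}

```text
t: 6.65
eef_pos: [0.6013, 0.053, 0.1693]
eef_rot: [-3.14, -0.001, 1.966]
force: [-0.2, 0.5, 0.4]
grip_width: 0.0602
```

Request:
{"name": "step_arm", "arguments": {
  "series": [
    [[0,0,0],0],
    [[0,0,0],0],
    [[0,0,0],0],
    [[0,0,0],0],
    [[0,0,0],0]
  ],
  "fingers": 0.008,
  "newtons": 12
}}

```text
t: 7.28
eef_pos: [0.6011, 0.0537, 0.1702]
eef_rot: [-3.141, 0.0, 1.967]
force: [-1.6, -1.0, 2.8]
grip_width: 0.0135
```

```bash
python3 -c "
from tree import *
rel(.6009,.0532,.169,112.7);print(get_obs()['moment'])"
```

```text
shift [-0.0003 -0.0004  0.0012] turn 0.02 | now [0.6011 0.0537 0.1702] 112.72 t 7.28 F [-1.6 -1.   2.8] w 0.0135
[-0.00418768 -0.11610714  0.11514943]
```

The bar is held at 13.5 mm width. Sweeping round the mast.

Request:
{"name": "step_arm", "arguments": {
  "series": [
    [[0.0006,-0.0097,0],7],
    [[0.0024,-0.0194,0],14],
    [[0.0053,-0.0287,0],21],
    [[0.0094,-0.0376,0],28],
    [[0.0145,-0.0459,0],35]
  ]
}}

```text
t: 7.9
eef_pos: [0.5542, 0.0487, 0.1703]
eef_rot: [3.139, 0.001, 1.353]
force: [1.8, -1.6, -2.2]
grip_width: 0.0134
```

```bash
python3 -c "
from tree import *
rel(.5,.127,.169,0);o=get_obs();print(o['moment']);q=o['eef_pos'][:2]-[.57,.127];print(np.hypot(*q),np.degrees(np.arctan2(q[1],q[0])))"
```

```text
shift [ 0.0648 -0.0699  0.0013] turn 77.5 | now [0.5542 0.0487 0.1703] 77.5 t 7.9 F [ 1.8 -1.6 -2.2] w 0.0134
[-0.2678169 -0.5028494  0.1550143]
0.07992406696652371 -101.40093868603532
```

Forces are small and the path follows the circle. Continuing.

Request:
{"name": "step_arm", "arguments": {
  "series": [
    [[0.0006,-0.0097,0],7],
    [[0.0024,-0.0194,0],14],
    [[0.0053,-0.0287,0],21],
    [[0.0094,-0.0376,0],28],
    [[0.0145,-0.0459,0],35]
  ]
}}

```text
t: 8.52
eef_pos: [0.5115, 0.0719, 0.1702]
eef_rot: [3.139, 0.002, 0.742]
force: [0.3, -3.5, 0.1]
grip_width: 0.0135
```

Request:
{"name": "step_arm", "arguments": {
  "series": [
    [[0.0006,-0.0097,0],7],
    [[0.0024,-0.0194,0],14],
    [[0.0053,-0.0287,0],21],
    [[0.0094,-0.0376,0],28],
    [[0.0145,-0.0459,0],35]
  ]
}}

```text
t: 9.15
eef_pos: [0.4898, 0.1157, 0.1702]
eef_rot: [3.139, 0.004, 0.131]
force: [-3.2, -4.1, 2.3]
grip_width: 0.0133
```

Request:
{"name": "step_arm", "arguments": {
  "series": [
    [[0.0002,-0.0054,0],3.9],
    [[0.0007,-0.0108,0],7.8],
    [[0.0007,-0.0108,0],7.8],
    [[0.0007,-0.0108,0],7.8],
    [[0.0007,-0.0108,0],7.8]
  ]
}}

```text
t: 9.78
eef_pos: [0.4889, 0.1277, 0.1702]
eef_rot: [-3.142, 0.004, -0.0]
force: [-6.0, 0.4, 4.5]
grip_width: 0.0134
```

```bash
python3 -c "
from tree import *
rel(.49,.127,.169,0);o=get_obs();print(o['moment']);q=o['eef_pos'][:2]-[.57,.127];print(np.hypot(*q),np.degrees(np.arctan2(q[1],q[0])))"
```

```text
shift [0.0011 0.0007 0.0012] turn -0.01 | now [0.4889 0.1277 0.1702] -0.01 t 9.78 F [-6.   0.4  4.5] w 0.0134
[-0.03548389  0.98949211  0.00248419]
0.08105826491819873 179.47476905541086
```

Request:
{"name": "step_arm", "arguments": {
  "series": [
    [[0,0,0],0],
    [[0,0,0],0],
    [[0,0,-0.03],0],
    [[0,0,-0.07],0],
    [[0,0,-0.11],0]
  ],
  "fingers": 0.06
}}

```text
t: 10.4
eef_pos: [0.4908, 0.1277, 0.2812]
eef_rot: [-3.141, -0.0, -0.001]
force: [0.7, -0.7, 0.1]
grip_width: 0.0588
```

Request:
{"name": "step_arm", "arguments": {
  "series": [
    [[-0.02,0,-0.04],0],
    [[-0.06,0,-0.08],0],
    [[-0.11,0,-0.09],0],
    [[-0.11,0,-0.09],0],
    [[-0.11,0,-0.09],0]
  ],
  "fingers": 0.09
}}

```text
t: 11.02
eef_pos: [0.3811, 0.1279, 0.37]
eef_rot: [-3.142, -0.001, -0.001]
force: [-1.6, 0.3, -0.7]
grip_width: 0.0899
```

```bash
python3 -c "
from tree import *
p,d,c=cap('wrist','w6.png'); tree(cloud(d,c),(.570,.127),180)
rel(.36,.127,.33,0)"
```

```text
cap 414 ((565.7233276367188, 128.88739013671875), 15.267352104187012) [0.56064967 0.12851255 0.22883262] 0.22915893251689187 rows 0 16
arm line az 0.54743105 pt [0.49033666 0.12871538]
centre dist from line -0.0024764325253603015
end r [0.1243 0.1243 0.1243 0.1243 0.1243 0.1243]
0.045 0.1979; 0.055 0.1967; 0.065 0.196; 0.075 0.1951; 0.085 0.1945; 0.095 0.1938; 0.105 0.193; 
foot ((569.1143798828125, 128.4782257080078), 84.1532974243164)
board ((558.6063232421875, 128.4070281982422), (200.2450408935547, 177.5528564453125), 89.95850372314453)
shift [-0.0212  0.0009  0.0395] turn -0.1 | now [0.3812 0.1278 0.3695] -0.1 t 11.07 F [ 0.8  0.5 -1. ] w 0.0901
```

View pics/w6.png

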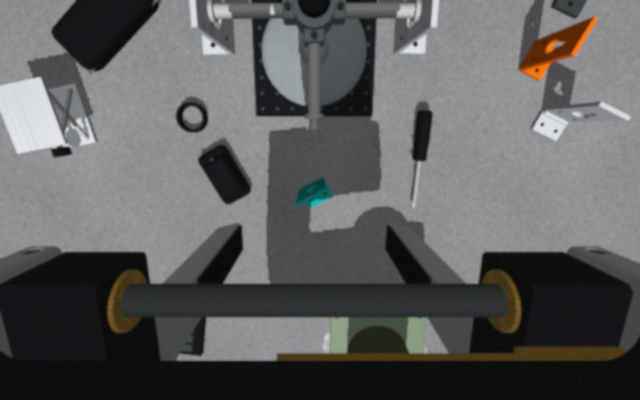

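w6: the empty arm now points straight down the image, toward the robot, with the stud at (314,125). Arm azimuth is within about 0.5° of 180. Next is the bracket.

```bash
python3 -c "
from tree import *
rel(.4724,-.2908,.22,-24.1)"
```

```text
shift [0.0919 0.4185 0.1495] turn 24.0 | now [0.3812 0.1278 0.3695] -0.1 t 11.07 F [ 0.8  0.5 -1. ] w 0.0901
```

Request:
{"name": "step_arm", "arguments": {
  "series": [
    [[0.013,0.06,0],4],
    [[0.026,0.12,0],8],
    [[0.039,0.18,0],12],
    [[0.052,0.235,0.02],16],
    [[0.064,0.29,0.05],20]
  ],
  "fingers": 0.08
}}

```text
t: 11.7
eef_pos: [0.4452, -0.1641, 0.3197]
eef_rot: [-3.141, -0.001, -0.354]
force: [0.4, -0.1, -0.6]
grip_width: 0.0798
```

```bash
python3 -c "
from tree import *
rel(.4724,-.2908,.18,-24.1)"
```

```text
shift [0.0694 0.1094 0.1397] turn 3.82 | now [ 0.4452 -0.1641  0.3197] -20.28 t 11.7 F [ 0.4 -0.1 -0.6] w 0.0798
```

Request:
{"name": "step_arm", "arguments": {
  "series": [
    [[0.03,0.05,0.01],3.8],
    [[0.06,0.1,0.04],3.8],
    [[0.0694,0.1094,0.09],3.8],
    [[0.0694,0.1094,0.135],3.8],
    [[0.0694,0.1094,0.14],3.8]
  ]
}}

```text
t: 12.32
eef_pos: [0.4687, -0.2861, 0.1747]
eef_rot: [-3.138, 0.011, -0.418]
force: [0.2, 0.5, -0.6]
grip_width: 0.0796
```

```bash
python3 -c "
from tree import *
p,d,c=cap('wrist','w7.png')
rel(.4724,-.2908,.075,-24.1)"
```

```text
shift [0.0037 0.0027 0.1021] turn 0.18 | now [ 0.4701 -0.2869  0.1771] -23.92 t 12.38 F [-0.2  0.1 -0.3] w 0.0801
```

View pics/w7.png

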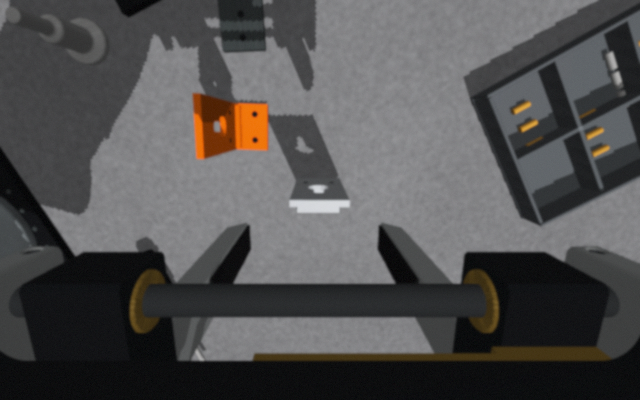

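w7: the bracket's top edge is at (319,203), centred between the fingertips at (248,228) and (380,228). Going down.

Request:
{"name": "step_arm", "arguments": {
  "series": [
    [[0.0,0.0,0.0],0],
    [[0.0,0.0,0.0],0],
    [[0.0,0.0,0.03],0],
    [[0.0,0.0,0.06],0],
    [[0.0,0.0,0.08],0]
  ]
}}

```text
t: 13.0
eef_pos: [0.4722, -0.2879, 0.1015]
eef_rot: [3.141, -0.002, -0.416]
force: [-0.2, 0.1, -0.6]
grip_width: 0.0802
```

```bash
python3 -c "
from tree import *
rel(.4724,-.2908,.075,-24.1)"
```

```text
shift [0.0014 0.0025 0.0265] turn 0.24 | now [ 0.4722 -0.2879  0.1015] -23.86 t 13.0 F [-0.2  0.1 -0.6] w 0.0802
```

Request:
{"name": "step_arm", "arguments": {
  "series": [
    [[0.001,0.0025,0.01],0.2],
    [[0.001,0.0025,0.02],0.2],
    [[0.001,0.0025,0.025],0.2],
    [[0.001,0.0025,0.025],0.2],
    [[0.001,0.0025,0.025],0.2]
  ]
}}

```text
t: 13.62
eef_pos: [0.4718, -0.2907, 0.0764]
eef_rot: [3.141, -0.001, -0.42]
force: [0.2, -0.3, 0.3]
grip_width: 0.0804
```

Request:
{"name": "step_arm", "arguments": {
  "series": [
    [[0,0,0],0],
    [[0,0,0],0],
    [[0,0,0],0],
    [[0,0,0],0],
    [[0,0,0],0]
  ],
  "fingers": 0.044,
  "newtons": 20
}}

```text
t: 14.25
eef_pos: [0.4715, -0.2905, 0.0759]
eef_rot: [3.141, -0.0, -0.42]
force: [-0.3, -0.0, 0.6]
grip_width: 0.0497
```

```bash
python3 -c "
from tree import *
rel(.4724,-.2908,.075,-24.1)"
```

```text
shift [ 0.001  -0.0001  0.0009] turn 0.01 | now [ 0.4715 -0.2905  0.0759] -24.09 t 14.25 F [-0.3 -0.   0.6] w 0.0497
```

Request:
{"name": "step_arm", "arguments": {
  "series": [
    [[0,0,-0.01],0],
    [[0,0,-0.04],0],
    [[0,0,-0.08],0],
    [[0,0,-0.13],0],
    [[0,0,-0.18],0]
  ],
  "newtons": 25
}}

```text
t: 14.88
eef_pos: [0.4711, -0.29, 0.2576]
eef_rot: [-3.141, 0.0, -0.42]
force: [0.4, -0.5, -1.2]
grip_width: 0.0496
```

```bash
python3 -c "
from tree import *
p,d,c=cap('wrist','w8.png'); p,d,c=cap('side','s8.png');
b=cv2.resize(p[40:200,330:520],None,fx=3,fy=3); cv2.imwrite('pics/s8c.png',b[:,:,::-1])
rel(.41,.1277,.26,0)"
```

```text
shift [-0.2307 -0.3576  0.0038] turn -24.08 | now [ 0.4747 -0.2929  0.2638] -24.08 t 14.97 F [ 0.8 -0.5 -0.1] w 0.0497
```

View pics/w8.png

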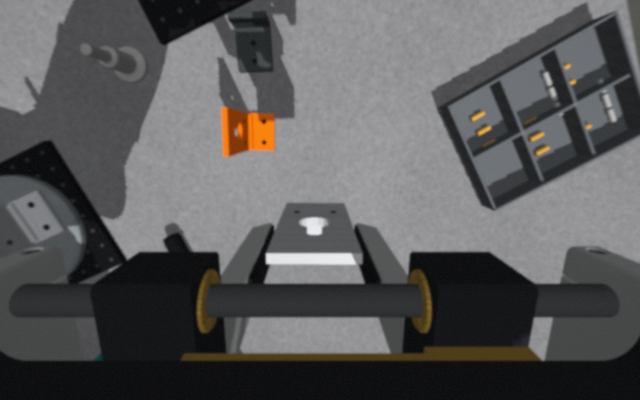

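View pics/s8c.png

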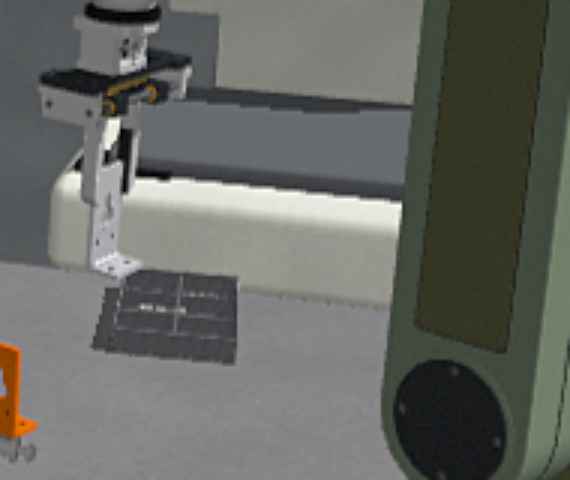

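w8: the held bracket's top edge is at (314,258) and its keyhole at (314,222), so the wrist camera sees the inner face. I'll check its tilt and position in the grip.

```bash
cat > held.py <<'E'
from h import *
def held():
    z=np.load('last_wrist.npz'); p,d,c=load('wrist'); P=cloud(d,c); ps=z['rot'][2]
    D=P-z['pos']; tx=D[...,0]*np.cos(ps)+D[...,1]*np.sin(ps); ty=D[...,0]*np.sin(ps)-D[...,1]*np.cos(ps); tz=D[...,2]
    m=(abs(tx)<.03)&(abs(ty)<.0255)&(tz>-.09)&(tz<.04); m[265:]=0
    f=m&(tz<.028)&(tz>-.07)&(tx>-.005)
    x=np.stack([tx[f],ty[f],tz[f]],1); A=np.c_[np.ones(len(x)),x[:,1],x[:,2]]
    for _ in range(3):
        s=np.linalg.lstsq(A,x[:,0],rcond=None)[0]; r=x[:,0]-A@s; k=abs(r)<.003; x,A=x[k],A[k]
    print('face tx = %.4f + %.4f*ty + %.4f*tz'%tuple(s),len(x),'ty',x[:,1].min(),x[:,1].max(),'tz',x[:,2].min(),x[:,2].max())
    t=m&(tz>.025); y=ty[t]; print('top tz',np.median(tz[t]),'tx',tx[t].min(),tx[t].max(),'ty',y.min(),y.max())
    return tx,ty,tz
E
python3 -c "
from held import *
held()"
```

```text
face tx = 0.0041 + 0.0042*ty + 0.0038*tz 3170 ty -0.025463117130446352 0.024565200851051194 tz -0.06985950659761267 0.02798561256072185
top tz 0.033436576398586104 tx -0.0026932595305643684 0.009911129415071197 ty -0.025498392040331264 0.025472693210658388
```

Request:
{"name": "step_arm", "arguments": {
  "series": [
    [[-0.03,-0.045,0],-4],
    [[-0.06,-0.09,0],-9],
    [[-0.09,-0.14,0],-14],
    [[-0.12,-0.19,0],-19],
    [[-0.15,-0.235,0],-24.1]
  ]
}}

```text
t: 15.6
eef_pos: [0.4292, -0.0126, 0.2548]
eef_rot: [-3.141, 0.001, 0.003]
force: [1.1, 0.9, -1.2]
grip_width: 0.0495
```

```bash
python3 -c "
from tree import *
rel(.405,.1277,.26,0)"
```

```text
shift [-0.0237 -0.1403 -0.0052] turn 0.17 | now [ 0.4292 -0.0126  0.2548] 0.17 t 15.6 F [ 1.1  0.9 -1.2] w 0.0495
```

Request:
{"name": "step_arm", "arguments": {
  "series": [
    [[-0.008,-0.04,0],0],
    [[-0.016,-0.08,0],0],
    [[-0.022,-0.12,0],0],
    [[-0.022,-0.137,0],0],
    [[-0.022,-0.137,0],0]
  ]
}}

```text
t: 16.23
eef_pos: [0.4074, 0.1232, 0.2549]
eef_rot: [3.141, 0.002, 0.003]
force: [0.3, 0.6, -1.4]
grip_width: 0.0498
```

Request:
{"name": "step_arm", "arguments": {
  "series": [
    [[0,0,0],0],
    [[0,0,0.02],0],
    [[0,0,0.035],0],
    [[0,0,0.035],0],
    [[0,0,0.035],0]
  ]
}}

```text
t: 16.85
eef_pos: [0.4087, 0.1221, 0.2211]
eef_rot: [3.142, -0.0, -0.0]
force: [-0.1, 0.6, -1.0]
grip_width: 0.0497
```

```bash
python3 -c "
from held import *
p,d,c=cap('wrist','w9.png'); 
tx,ty,tz=held(); P=cloud(d,c)
b=cv2.resize(p[120:280,210:420],None,fx=3.5,fy=3.5,interpolation=cv2.INTER_CUBIC); cv2.imwrite('pics/w9c.png',b[:,:,::-1])
# arm points in view
m=(P[...,0]>.455)&(P[...,0]<.53)&(abs(P[...,1]-.128)<.02)&(P[...,2]>.17)&(P[...,2]<.205)
x=P[m]
for a in np.arange(.455,.53,.01):
    k=(x[:,0]>=a)&(x[:,0]<a+.01)
    if k.sum()>3: print(round(a,3),k.sum(),'y',x[k,1].min().round(4),x[k,1].max().round(4),'zt',np.percentile(x[k,2],95).round(4))
m=(P[...,0]>.44)&(P[...,0]<.462)&(abs(P[...,1]-.128)<.02)&(P[...,2]>.17)&(P[...,2]<.205); x=P[m]; print('stud',len(x),x.min(0),x.max(0))
rel(.405,.1277,.2045,0)"
```

```text
face tx = 0.0044 + 0.0048*ty + 0.0038*tz 3187 ty -0.025487376405652525 0.024941310456916388 tz -0.06998724224550057 0.027991864133394467
top tz 0.03344127351782933 tx -0.0021676818781244285 0.010329926889620122 ty -0.02548095729453482 0.02548008150355768
0.455 313 y 0.1176 0.1394 zt 0.1959
0.465 314 y 0.1184 0.1386 zt 0.1931
0.475 315 y 0.1219 0.1356 zt 0.1939
0.485 335 y 0.1219 0.1354 zt 0.1946
0.495 343 y 0.1219 0.1352 zt 0.1956
0.505 359 y 0.1219 0.1356 zt 0.1964
0.515 391 y 0.1219 0.1356 zt 0.1971
0.525 198 y 0.1219 0.1352 zt 0.1977
stud 376 [0.44534078 0.11762912 0.17971595] [0.46195988 0.13936412 0.19654013]
shift [-0.0039 -0.0055  0.0169] turn -0.01 | now [0.4089 0.1222 0.2214] -0.01 t 16.9 F [ 0.3  0.4 -1.4] w 0.05
```

View pics/w9c.png

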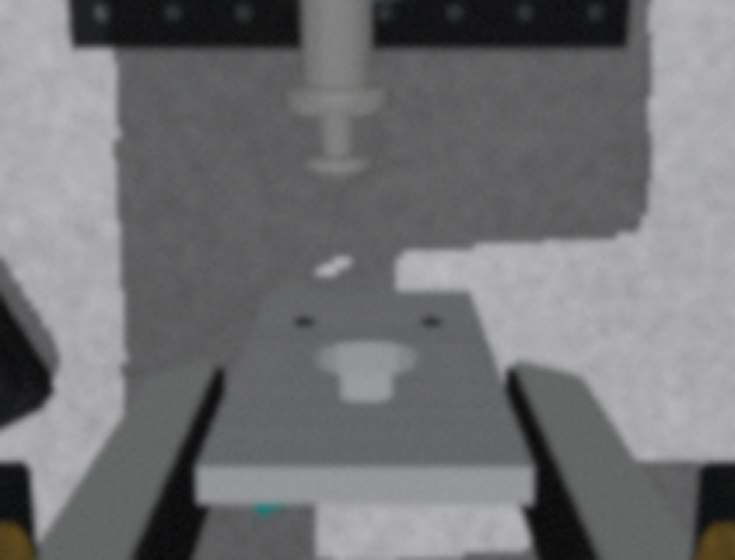

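w9: the stud head is at crop (336,165) and the held keyhole at crop (366,360), i.e. a few mm to its right. I'll work out the relative offset from the same picture.

```bash
python3 -c "
from held import *
p,d,c=load('wrist')
def onx(u,v,x):
    o,r=ray(u,v,c); return o+r*(x-o[0])/r[0]
for u in(317,366.5,416): print(onx(210+u/3.5,120+355/3.5,.4133).round(4))
for u in(340,393): print(onx(210+u/3.5,120+385/3.5,.4133).round(4))
print('slotbottom(end)',onx(210+366/3.5,120+401/3.5,.4133),'hole low',onx(210+366/3.5,120+341/3.5,.4133-.006))
for u,v in((304,160),(336,160),(369,160)): print('head',onz(210+u/3.5,120+v/3.5,c,.185).round(4))
for u,v in((321,130),(350,130)): print('neck',onz(210+u/3.5,120+v/3.5,c,.1855).round(4))
for u,v in((289,100),(385,100)): print('shoulder',onz(210+u/3.5,120+v/3.5,c,.1855).round(4))
"
```

```text
[0.4133 0.1319 0.2001]
[0.4133 0.1221 0.2001]
[0.4133 0.1123 0.2001]
[0.4133 0.127  0.2183]
[0.4133 0.1174 0.2184]
slotbottom(end) [0.4133     0.12230987 0.22685114] hole low [0.4073     0.12207755 0.17010787]
head [0.45   0.1347 0.185 ]
head [0.45   0.1282 0.185 ]
head [0.45   0.1215 0.185 ]
neck [0.4561 0.1312 0.1855]
neck [0.4561 0.1254 0.1855]
shoulder [0.462  0.1376 0.1855]
shoulder [0.462  0.1184 0.1855]
```

Request:
{"name": "step_arm", "arguments": {
  "series": [
    [[0,-0.003,0.008],0],
    [[0,-0.006,0.0165],0],
    [[0,-0.006,0.0165],0],
    [[0,-0.006,0.0165],0],
    [[0.01,-0.006,0.0165],0]
  ]
}}

```text
t: 17.52
eef_pos: [0.4186, 0.1285, 0.2045]
eef_rot: [-3.142, -0.001, 0.0]
force: [0.2, 0.1, -1.2]
grip_width: 0.0497
```

Request:
{"name": "step_arm", "arguments": {
  "series": [
    [[0.002,0,0],0],
    [[0.007,0,0],0],
    [[0.007,0,0],0],
    [[0.007,0,0],0],
    [[0.007,0,0],0]
  ]
}}

```text
t: 18.15
eef_pos: [0.4252, 0.1284, 0.2042]
eef_rot: [3.142, 0.0, 0.0]
force: [-0.7, -0.6, -1.8]
grip_width: 0.0498
```

```bash
python3 -c "
from held import *
p,d,c=cap('wrist','w10.png'); 
b=cv2.resize(p[140:280,220:410],None,fx=4,fy=4,interpolation=cv2.INTER_CUBIC); cv2.imwrite('pics/w10c.png',b[:,:,::-1])
rel(.454,.1281,.205,0)"
```

```text
shift [ 0.0288  0.0003 -0.0008] turn 0.01 | now [0.4252 0.1284 0.2042] 0.01 t 18.2 F [-0.5 -0.4 -1.9] w 0.0497
```

View pics/w10c.png

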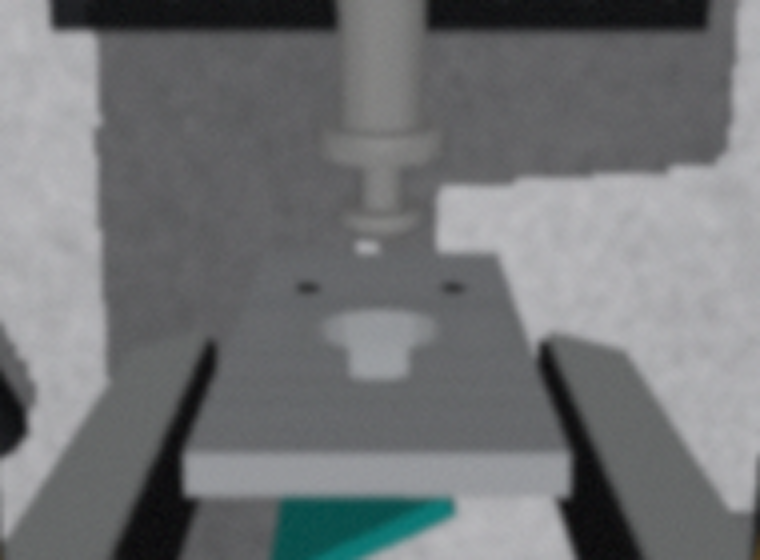

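w10: the stud (crop x=381) and keyhole (crop x=380) are lined up. Advancing in small rows while watching the force.

Request:
{"name": "step_arm", "arguments": {
  "series": [
    [[0.006,0,0],0],
    [[0.012,0,0],0],
    [[0.015,0,0],0],
    [[0.018,0,0],0],
    [[0.019,0,0],0]
  ]
}}

```text
t: 18.82
eef_pos: [0.4445, 0.1284, 0.2042]
eef_rot: [-3.142, 0.0, 0.0]
force: [-0.0, 0.1, -1.4]
grip_width: 0.0499
```

```bash
python3 -c "
from held import *
p,d,c=cap('wrist','w11.png'); 
b=cv2.resize(p[140:280,220:410],None,fx=4,fy=4,interpolation=cv2.INTER_CUBIC); cv2.imwrite('pics/w11c.png',b[:,:,::-1])
rel(.454,.1281,.205,0)"
```

```text
shift [ 0.0095  0.0003 -0.0008] turn 0.01 | now [0.4445 0.1284 0.2042] 0.01 t 18.88 F [ 0.7 -0.4 -1.7] w 0.05
```

View pics/w11c.png

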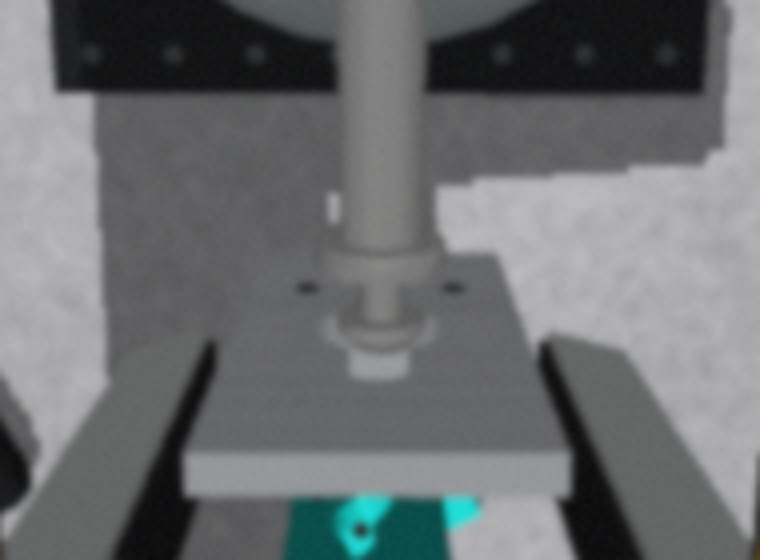

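w11: the head (crop (380,335)) is inside the hole, centred, with no force. Going on behind the head.

Request:
{"name": "step_arm", "arguments": {
  "series": [
    [[0.003,0,0],0],
    [[0.006,0,0],0],
    [[0.0085,0,0],0],
    [[0.01,0,0],0],
    [[0.01,0,0],0]
  ]
}}

```text
t: 19.5
eef_pos: [0.4544, 0.1284, 0.2042]
eef_rot: [3.142, 0.0, 0.0]
force: [0.2, 0.7, -1.1]
grip_width: 0.0494
```

```bash
python3 -c "
from held import *
p,d,c=cap('wrist','w12.png'); P=cloud(d,c)
b=cv2.resize(p[140:280,220:410],None,fx=4,fy=4,interpolation=cv2.INTER_CUBIC); cv2.imwrite('pics/w12c.png',b[:,:,::-1])
held()
m=(abs(P[...,1]-.1285)<.012)&(P[...,2]>.193)&(P[...,2]<.2)&(P[...,0]>.44)&(P[...,0]<.475);x=P[m];print('shoulder x',np.percentile(x[:,0],[1,5]))
rel(.454,.1281,.205,0)"
```

```text
face tx = 0.0050 + 0.0132*ty + -0.0213*tz 2029 ty -0.025452791086997207 0.024997625612192258 tz -0.036474005273107846 0.027997794856923913
top tz 0.03345233473413742 tx -0.0019793775870729654 0.010569114140459345 ty -0.025455674810002427 0.025491086092287774
shoulder x [0.45612607 0.4585299 ]
shift [-0.0003  0.0003 -0.0008] turn 0.01 | now [0.4543 0.1284 0.2042] 0.01 t 19.55 F [ 0.1  0.2 -0.4] w 0.0497
```

View pics/w12c.png

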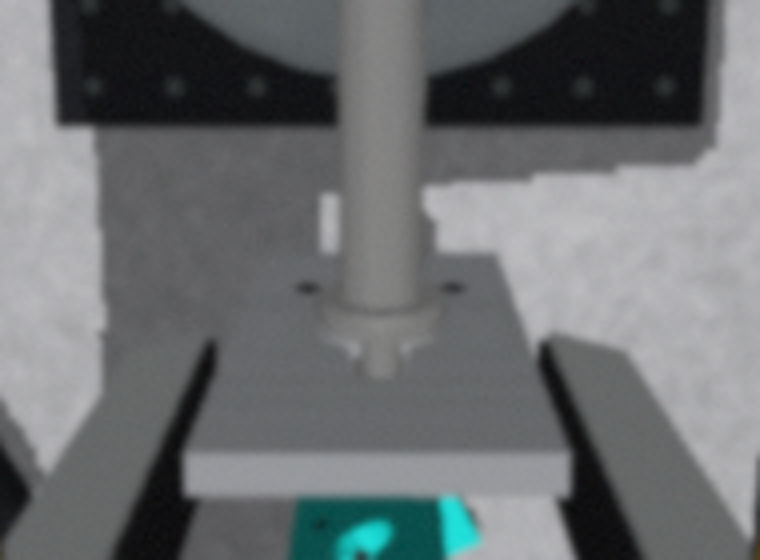

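w12: the plate sits between the head and the shoulder, and the neck is in the slot line. Lowering now, slowly near contact.

Request:
{"name": "step_arm", "arguments": {
  "series": [
    [[0,0,0.004],0],
    [[0,0,0.008],0],
    [[0,0,0.012],0],
    [[0,0,0.015],0],
    [[0,0,0.017],0]
  ]
}}

```text
t: 20.18
eef_pos: [0.4542, 0.1284, 0.187]
eef_rot: [3.142, 0.0, 0.0]
force: [0.4, -0.4, -1.5]
grip_width: 0.0495
```

Request:
{"name": "step_arm", "arguments": {
  "series": [
    [[0,0,0.0007],0],
    [[0,0,0.0014],0],
    [[0,0,0.002],0],
    [[0,0,0.0025],0],
    [[0,0,0.003],0]
  ]
}}

```text
t: 20.8
eef_pos: [0.4544, 0.1284, 0.1843]
eef_rot: [3.142, -0.0, 0.0]
force: [0.5, -0.5, -1.1]
grip_width: 0.05
```

Request:
{"name": "step_arm", "arguments": {
  "series": [
    [[0,0,0.0002],0],
    [[0,0,0.0004],0],
    [[0,0,0.0006],0],
    [[0,0,0.0008],0],
    [[0,0,0.001],0]
  ]
}}

```text
t: 21.42
eef_pos: [0.4543, 0.1284, 0.1833]
eef_rot: [3.142, 0.0, 0.0]
force: [0.8, -1.0, -1.7]
grip_width: 0.0504
```

Request:
{"name": "step_arm", "arguments": {
  "series": [
    [[0,0,0.0002],0],
    [[0,0,0.0004],0],
    [[0,0,0.0006],0],
    [[0,0,0.0008],0],
    [[0,0,0.001],0]
  ]
}}

```text
t: 22.05
eef_pos: [0.4544, 0.1284, 0.1823]
eef_rot: [3.142, 0.0, 0.0]
force: [0.1, 0.2, -1.1]
grip_width: 0.0497
```

Request:
{"name": "step_arm", "arguments": {
  "series": [
    [[0,0,0.0002],0],
    [[0,0,0.0004],0],
    [[0,0,0.0006],0],
    [[0,0,0.0008],0],
    [[0,0,0.0008],0]
  ]
}}

```text
t: 22.68
eef_pos: [0.4545, 0.1284, 0.1818]
eef_rot: [3.142, -0.0, 0.0]
force: [-1.4, -0.1, 2.1]
grip_width: 0.0497
```

Request:
{"name": "step_arm", "arguments": {
  "series": [
    [[0,0,0.0002],0],
    [[0,0,0.0004],0],
    [[0,0,0.0006],0],
    [[0,0,0.0008],0],
    [[0,0,0.0008],0]
  ]
}}

```text
t: 23.3
eef_pos: [0.4545, 0.1284, 0.1816]
eef_rot: [3.142, -0.001, 0.0]
force: [-3.4, -0.1, 6.4]
grip_width: 0.05
```

Contact felt at TCP z≈0.182 (Fz -1.2 → +6.4 N), which is the height expected for the slot end bearing on the neck. I'll check before letting go.

```bash
python3 -c "
from held import *
p,d,c=cap('wrist','w13.png'); P=cloud(d,c)
b=cv2.resize(p[140:280,220:410],None,fx=4,fy=4,interpolation=cv2.INTER_CUBIC)
p,d,c=cap('side','s13.png'); u,v=proj([.455,.128,.185],c); print(u,v); u,v=int(u),int(v)
b2=cv2.resize(p[v-40:v+40,u-40:u+40],(560,560),interpolation=cv2.INTER_CUBIC)
cv2.imwrite('pics/w13c.png',b[:,:,::-1]);cv2.imwrite('pics/s13c.png',b2[:,:,::-1]); rel(.454,.1284,.1824,0)"
```

```text
338.03653250966545 190.25414430718112
shift [-0.0005  0.     -0.0008] turn 0.01 | now [0.4545 0.1284 0.1816] 0.01 t 23.4 F [-3.6 -1.2  6.1] w 0.0501
```

View pics/w13c.png

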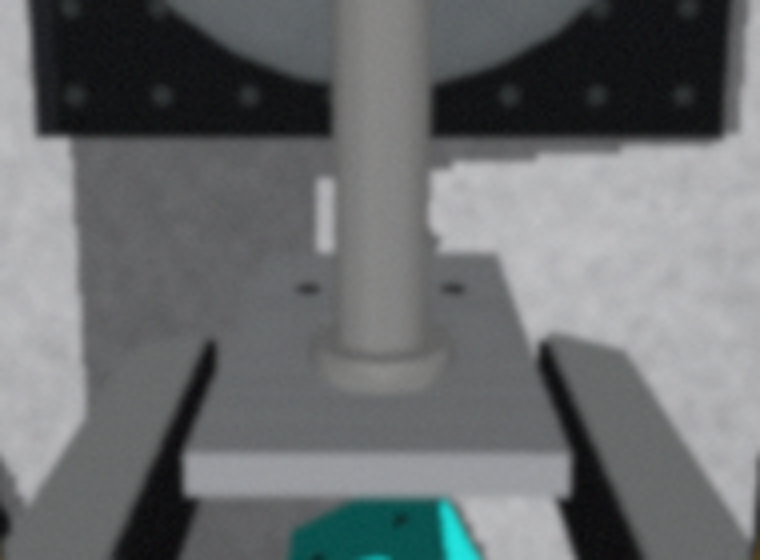

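View pics/s13c.png

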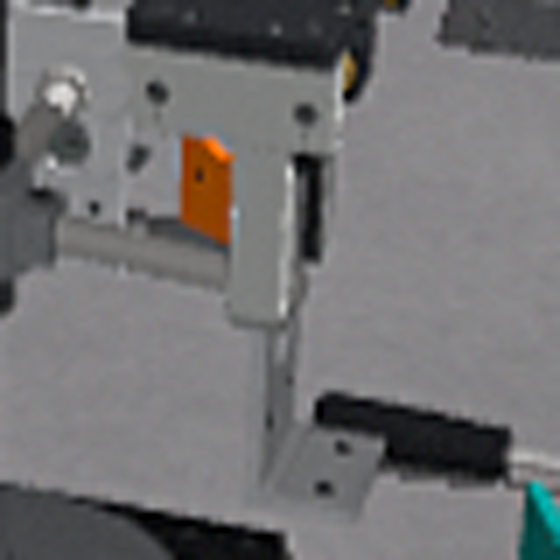

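The wrist view shows the shoulder flush in front of the plate with the slot over the neck. The side view shows the plate upright at the arm's end. I'll ease the load a little, then open.

Request:
{"name": "step_arm", "arguments": {
  "series": [
    [[-0.0002,0,-0.0002],0],
    [[-0.0003,0,-0.0004],0],
    [[-0.0003,0,-0.0005],0],
    [[-0.0003,0,-0.0005],0],
    [[-0.0003,0,-0.0005],0]
  ]
}}

```text
t: 24.02
eef_pos: [0.4545, 0.1284, 0.1816]
eef_rot: [-3.142, -0.001, 0.0]
force: [-1.8, -0.9, 5.5]
grip_width: 0.0501
```

Request:
{"name": "step_arm", "arguments": {
  "series": [
    [[0,0,0],0],
    [[0,0,0],0],
    [[0,0,0],0],
    [[0,0,0],0],
    [[0,0,0],0]
  ],
  "fingers": 0.075
}}

```text
t: 24.65
eef_pos: [0.454, 0.1284, 0.1811]
eef_rot: [-3.142, 0.0, 0.0]
force: [-0.6, -0.2, -0.5]
grip_width: 0.0753
```

```bash
python3 -c "
from held import *
p,d,c=cap('wrist','w14.png'); held()
b=cv2.resize(p[140:280,220:410],None,fx=4,fy=4,interpolation=cv2.INTER_CUBIC)
cv2.imwrite('pics/w14c.png',b[:,:,::-1]); rel(.454,.1284,.1824,0)"
```

```text
face tx = 0.0073 + 0.0112*ty + -0.1137*tz 1777 ty -0.025482184193833465 0.024416311346360152 tz -0.06990155578084836 0.01626012294718565
top tz 0.031644979455076355 tx -0.001697233748957163 0.0033560523401554116 ty -0.025373712432156383 0.02428958787813932
shift [-0.     -0.     -0.0013] turn 0.01 | now [0.454  0.1284 0.1811] 0.01 t 24.7 F [ 0.5 -0.1  0.6] w 0.0749
```

View pics/w14c.png

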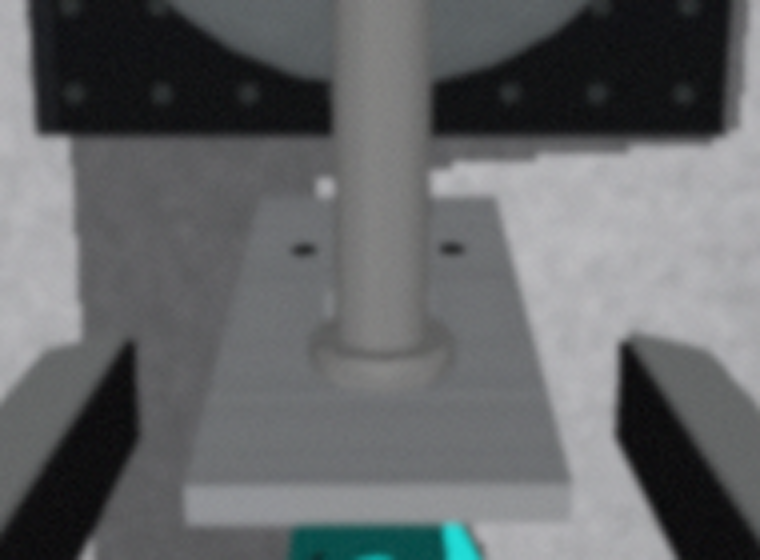

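Released. The bracket swings to a small natural tilt (its foot makes it off-centre) and hangs on the neck; the fingers are clear. Rising straight up and away.

Request:
{"name": "step_arm", "arguments": {
  "series": [
    [[0,0,-0.015],0],
    [[0,0,-0.04],0],
    [[0,0,-0.07],0],
    [[0,0,-0.11],0],
    [[0,0,-0.15],0]
  ]
}}

```text
t: 25.32
eef_pos: [0.454, 0.1284, 0.3336]
eef_rot: [-3.141, -0.001, 0.0]
force: [0.7, 0.2, -0.5]
grip_width: 0.0748
```

Request:
{"name": "step_arm", "arguments": {
  "series": [
    [[-0.02,0,-0.03],0],
    [[-0.06,0.0,-0.04],0],
    [[-0.085,0.0,-0.05],0],
    [[-0.085,0,-0.05],0],
    [[-0.085,0,-0.05],0]
  ]
}}

```text
t: 25.95
eef_pos: [0.3696, 0.1284, 0.3815]
eef_rot: [-3.142, -0.001, 0.0]
force: [0.0, -0.2, -0.2]
grip_width: 0.0751
```

```bash
python3 -c "
from tree import *
p,d,c=cap('wrist','w15.png'); tree(cloud(d,c),(.570,.1275),180)
b=cv2.resize(p[0:220,180:450],None,fx=2.9,fy=2.7,interpolation=cv2.INTER_CUBIC); cv2.imwrite('pics/w15c.png',b[:,:,::-1])
p,d,c=cap('side','s15.png'); b=cv2.resize(p[130:280,220:400],None,fx=4,fy=4,interpolation=cv2.INTER_CUBIC); cv2.imwrite('pics/s15c.png',b[:,:,::-1])
p,d,c=cap('scene','c15.png')
b=cv2.resize(p[130:330,180:430],None,fx=3,fy=3,interpolation=cv2.INTER_CUBIC); cv2.imwrite('pics/c15c.png',b[:,:,::-1])
rel(.454,.1284,.1824,0)"
```

```text
cap 146 ((559.5804443359375, 128.13851928710938), 12.337861061096191) [0.55677938 0.12833867 0.22795034] 0.22819738707115553 rows 0 8
arm line az 0.659213 pt [0.499424   0.12837976]
centre dist from line -0.0016916937606805322
end r [0.1242 0.1242 0.1242 0.1243 0.1243 0.1243]
0.045 0.198; 0.055 0.1967; 0.065 0.196; 0.075 0.1952; 0.085 0.1944; 0.095 0.1938; 0.105 0.1933; 
foot ((568.9855346679688, 128.3433074951172), 83.86122131347656)
board ((547.5071411132812, 128.4859161376953), (153.9692840576172, 200.16897583007812), 0.024791331961750984)
shift [ 8.450e-02 -1.000e-04  1.981e-01] turn -0.01 | now [0.3695 0.1283 0.3805] -0.01 t 26.1 F [ 0.3  0.1 -0.3] w 0.0749
```

View pics/w15c.png

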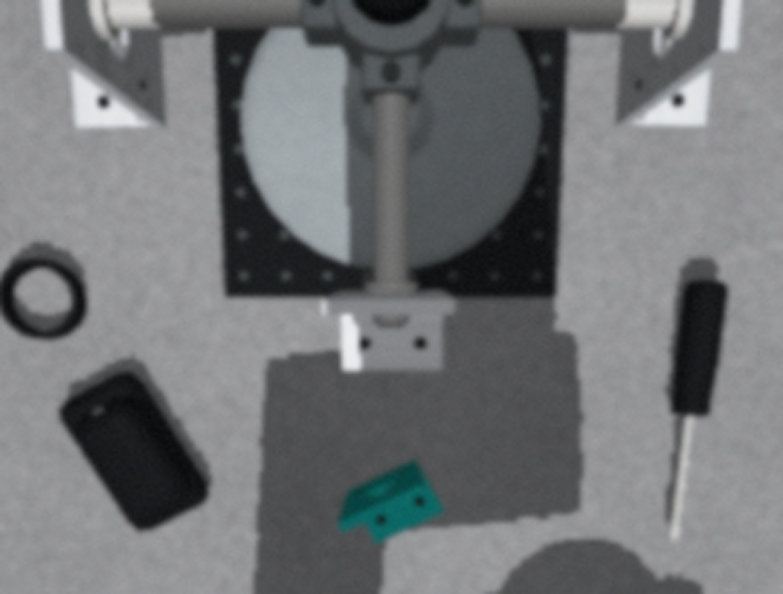

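View pics/s15c.png

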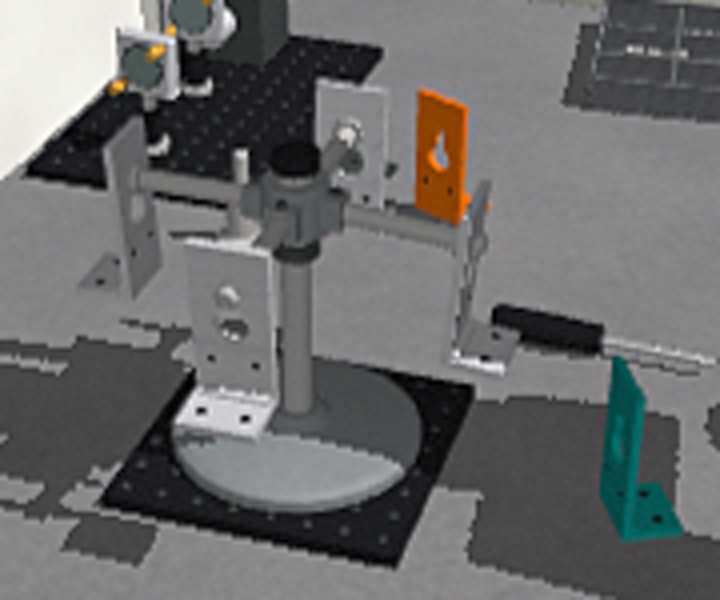

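View pics/c15c.png

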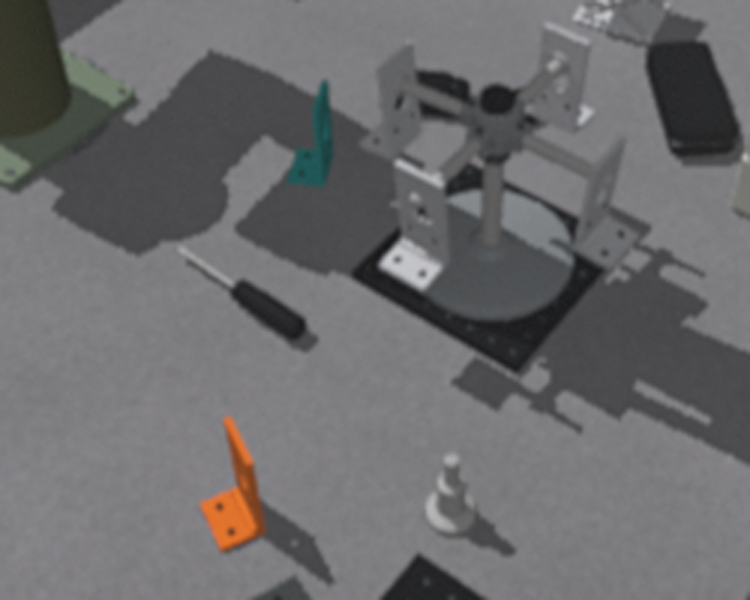

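All four brackets hang. The new one is on the arm toward the robot, with the stud head in front of its plate (w15c (390,318)). Driver, post, decoys and mouse are unmoved, and the robot is clear of everything.

```bash
python3 -c "
from h import *
print(get_obs()['t'], workorder.sign_off())"
```

```text
the job is handed in; nothing more can be done
26.1 None
```

The loose bracket now hangs on the tree's empty arm, which points to the robot's side, and the job was handed in at 26.1 s; no verdict was reported.

- **Turning the tree:** I gripped the empty arm's bar lightly and swept it about 113° clockwise. It ended within about 0.7° of straight at the robot's side.
- **Hanging the bracket:** I took the aluminium bracket by its plate edges and passed the keyhole over the head without contact force. I lowered it until the slot bore on the neck at about 6 N, and only then opened the fingers.
- **Slope of the arm:** It slopes down by about 0.076 rad, so the neck stands near z = 0.185 m. The felt contact height agreed with that.
- **Last checks:** The wrist, side and scene pictures show four brackets hanging, the stud head in front of the new bracket's plate, and no sign that anything else moved. Wrist forces read zero within noise, so the robot touches nothing.
- **What disagreed:** The side camera, and one wrist view with the hub cut off, put the mast up to 7 mm away in y, so I used a wrist view of the whole tree. A fit that again cut off part of the hub left a 1–2 mm offset, which matches that view's bias. The new bracket hangs about 0.11 rad off vertical, which I take to be its natural balance with the foot outward; I did not measure the other brackets' tilt to compare.

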